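Hold the cash box's spring lock open with its key

ROBOT

A 6-joint arm with a two-finger parallel gripper is mounted at the origin on a cart in front of the work surface, level with it; the furniture and walls round the work are solid. World frame = base frame: x ahead of the robot, y to its left, z up, the work surface at z = 0. Lengths are in m, angles in rad, forces in N, time in s.
With the tool pointing down it reaches from about 0.425 to 1.125 m from the base axis. Payload 14.9 kg.
Tool frame: the origin (TCP) lies between the finger pads; the fingertips stand 19 mm ahead of it and the grasp point (between the pads) is the TCP (robot.finger_overhang is the distance from the TCP to the fingertips, in m); z points along the fingers, y is the line along which they close (so a half turn about z gives the same grasp; the last joint's range is limited). The gripper opens to 91 mm and grips with 3 to 60 N. Pads are 32 mm wide; open, the fingers measure 118 mm over their backs; the gripper's body (76 mm by 178 mm) begins 60 mm behind the grasp point.
Start: joints at [-1.245, 0.379, 1.734, -0, 1.028, -0.033], TCP at [0.246, -0.655, 0.233] pointing down, gripper open.
Joint ranges: [-2.77, 2.77], [-0.74, 2.19], [0, 2.66], [-1.06, 4.2], [0.31, 2.87], [-3.08, 3.08]. Speed limits (rad/s): [1.89, 1.89, 2.39, 3.14, 3.14, 3.14].

INTERFACE

Orientations are given as a unit quaternion [x, y, z, w].
In Python, from rig import robot, cams gives the robot as it stands.
- The arm moves only by the tool send_rows, never from a script. Its argument "series" is a list of rows, each an object with "delta_pos": the shift along the tool's x, y, z in mm, a list of three; "dr": the turn, a rotation vector about the tool's x, y, z in rad, a list of three. In form: [{"delta_pos": [tx, ty, tz], "dr": [rx, ry, rz]}, ...]. A call has 1 to 12 rows; each row shifts and turns the commanded pose from where the row before left it, along the tool's axes as they then stand; what a row does not reach is not made up. A row lasts 1/12 s, in which the tool goes at most 41.7 mm and 7.16 degrees, less where a joint would pass 70% of its speed; a pose out of reach is approached as far as the arm can. A call is refused whole if a number of a shift passes 41.7 or a number of a turn 0.125, either way. A call with a gripper value outside its range is refused whole. "gripper" is the finger opening in mm, from 0 to 91.2, set as the call begins (left out, the last holds). The fingers move at their own pace and stop on an object; "squeeze" is the grip in N (left out, the last holds). Time passes only in rows, so rows that do not move let the fingers close. It gives the time, the measured TCP pose, the force, the opening and the grip force at its end, in the units of the state.
- robot.state(): the state, without advancing time (a new reading comes with each control period).
- cams.grab_frame(name): name is "scene" or "top" or "wrist"; returns a dict with "pixels" (480x640x3 uint8, red, green, blue), "depth" (480x640 float32, m along the optical axis (not along the pixel's ray), 0 where there is no reading), "mtx" (3x3 intrinsics, pixels), "dist" ([k1, k2, p1, p2, k3] as OpenCV has them; the pictures are not rectified), "pose" (4x4, takes a point from camera to world coordinates). Camera axes: x right, y down, z forward; pixel columns grow to the right and rows downward; lengths in m; the calibration is good to about 2 mm. A picture is of the moment at which its call begins.
- robot.sign_off(): hands the job in; it is judged then, once.
Trained networks look in a picture, given as the dict that the camera call returned (one of the last four; its "shot" number tells which), for a name from the list of things; names that differ only in an ending like _2 or _b are one class to them, and where a whole thing is asked for, a point or a joint stands for the part that bears it (a point fixed in the world has none). Each returns a list of dicts, best first, with "score" (0 to 1); they miss things now and then, are a little off and sometimes report something else, mostly with a low value. They report only what shows in the picture. A call takes as long as a camera call.
- cams.spot_in(query, picture): "bbox" ([left, top, right, bottom] in pixels, round what is visible of it).
- cams.spot_point(query, picture): "at" ([column, row] in pixels: a listed point, or the origin of a listed thing).
The state is a dict: "clock": time; "q": joint angles; "qvel": joint speeds; "joint_efforts": joint torques, N m; "position": TCP position; "orientation": TCP orientation; "force": force on the tool from outside, world axes, zero at the start; "torque": the same for the moment, N m; "width": finger opening in m; "grip_force": force on a finger pad.
Only numpy, scipy, OpenCV 4.12 (cv2) and the standard library are available. Lean on these libraries where they do the work, as an engineer would, in place of code of your own. Each camera call takes 0.05 s, during which the arm holds its last target. There are 200 camera calls.

TASK

Take the round-headed key from the wooden key stand, push it fully home into the keyhole on top of the grey cash box (it tends to catch on two sticky pins on the way; a small wiggle along the slot frees it) and turn it a quarter turn clockwise, seen from above, so that the bolt on the front is drawn. The lock springs back by itself: keep hold of the key and finish while still holding it turned. Leave the square-headed key in its slot and the other things on the bench where they are.

Things in the scene. Friction and masses are not known exactly. Their poses are not given: they have to be found in the camera images.
- key: The right key, about 60 g, upright, tip down in a slot of the stand, black round head. Origin: centre of the underside of its steel shoulder (22x9 mm, 5 mm high), which stops it on a surface. z up, x along the width of head and blade, y across their thickness (grip along y). Below the origin: round neck 5 mm thick, 12 mm long, then the blade. Same after half a turn about z.
- key_head (a point): Centre of the round-headed key's head, 22 mm above the key's origin: an upright flat black disc, 36 mm across, 8 mm thick along the key's y, with a round steel inlay on each face. Its top is 40 mm above the key's origin.
- key_tip (a point): Lower end of the round-headed key, 41 mm below its origin. The steel blade is 4 mm thick: 18 mm wide from 12 to 26 mm below the origin, then, below a square step, 15 mm wide down to 34 mm, then tapering evenly to 8 mm wide at 40 mm.
- other_key: A second key, not to be moved: same blade, shoulder, origin and axes, but the black head is square, 32 mm wide, 35 mm high and 8 mm thick. It stands in the stand's other slot; which slot is which changes.
- key_stand: Fixed light-wood block, 48x130 mm (x, y), 50 mm high; origin at the centre of its underside. Two slots in its top, 35 mm either side of the centre along its y, each 20 mm long along y, 6 mm wide, 45 mm deep. A key's shoulder rests on the top (key origin at z = 0.050), its blade's width along the stand's y.
- lock_box: Fixed grey steel cash box, 110 mm (its x) by 90 mm (its y), 65 mm high; origin at the centre of its underside. The bolt and its guides stand out 10 mm from the front face (-x).
- keyhole (a point): Centre of the keyhole's mouth, on the flat top of the lock box at z = 0.065, axes as the box's. A slot 21 mm long (along x), 6 mm wide (along y), 2 mm chamfer, through an 8 mm plate; below it the plug has a like slot, down to 45 mm. Fully home, the shoulder rests on the top: the key's origin is here. The key cannot turn until within about 4 mm of home.
- pins (a point): 20 mm below the keyhole's mouth, between two sticky pins at the slot's ends, 17 (+x) and 23 mm (-x) deep, about 1.5 mm under the blade's step: pressed straight down the key catches on them 11 and 5 mm from home (up to about 20 N). Slid along the slot through its play (1.5 mm each way, under 10 N), the fore part shoves each pin aside for good: wiggle both ways, pressing lightly.
- plug (a joint): Turning angle of the lock's plug, rad: 0 at rest (slot in line with the keyhole), grows clockwise seen from above, stop at 1.65. The key turns it with up to about 0.15 rad of play (turn the gripper about 1.6 rad). A spring turns it back: 0.03 N m at 0, about 0.11 N m at a quarter turn.
- bolt (a joint): Travel of the steel bolt on the box's front, m: 0 shot through the staple, 0.023 drawn; it follows the plug (0.0145 m per rad).
- mug: Bystander: orange mug, 78x108x101 mm; origin under its centre.
- carton: Bystander: small drink carton, 44x59x195 mm; origin under its centre.
- dial_timer: Bystander: round kitchen timer, 66x66x40 mm; origin under its centre.
- candle: Bystander: tea light, 38x38x15 mm; origin under its centre.
- pen: Bystander: black pen lying down, 12x145x9 mm; origin under its centre.
- sardine_tin: Bystander: flat tin, 63x105x24 mm; origin under its centre.
- jar: Bystander: lidded jar, 64x64x105 mm; origin under its centre.

How it is judged:
On the way, in this order (a step that is already met when the one before it is completed fails the run):
1. the round-headed key is lifted clear of the stand in the gripper (z of key in the frame of key_stand above 0.09 m and contact force between the fingers and key above 1 N), for 0.1 s.
2. the key is fully home in the keyhole, not yet turned (z of key in the frame of keyhole below 0.005 m and horizontal distance between key and keyhole below 0.004 m and value of joint plug below 0.3 rad), for 0.05 s.
3. the key has turned the lock a quarter turn (z of key in the frame of keyhole below 0.0055 m and horizontal distance between key and keyhole below 0.004 m and value of joint plug above 1.35 rad and angle between key's own z axis and vertical below 0.15 rad and contact force between the fingers and key above 3 N), for 0.2 s.
At the end, for the whole second after the job is handed in: The round-headed key is in the keyhole to within 5.5 mm of fully home (and 4 mm sideways, 0.15 rad of upright), the plug is turned at least 1.35 rad clockwise and the bolt drawn at least 17 mm, the fingers grip the key with more than 3 N and the key is still, held so for the last second (all of step 3 and value of joint bolt above 0.017 m and angular speed of key below 0.3 rad/s); the arm keeps its last pose, push and grip.
It fails at once if the square-headed key is pulled or shifted more than 15 mm (distance of other_key from where it was at the start of the episode above 0.015 m).
It fails at once if one of the other things on the bench is moved more than 30 mm (distance of any of mug, carton, dial_timer, candle, pen, sardine_tin, jar from where it was at the start of the episode above 0.03 m).
It also fails if it takes over 54 s, if anything falls off the work surface, if the arm or the gripper's body presses on something with over 40 N, if the wrist force passes 120 N, or if a joint passes its speed limit or range.

## Working session

There is one attempt and no reset: what is moved stays moved. The work goes in short steps, Python scripts to look and compute and a tool call to move; the robot and the scene stay as the last step left them, time stands still between calls to the robot, and variables do not carry over. Pictures are saved under pics/ and viewed, at most 10 in all, crops included, and the job is handed in when it is done.

Besides the shell and the picture viewer there is one more tool, called after "Request:" as name(argument=value, ...), one argument or row to a line, values as JSON. send_rows: Moves the arm, as the interface text tells. Its arguments: {"type":"object","properties":{"series":{"type":"array","items":{"type":"object","properties":{"delta_pos":{"type":"array","items":{"type":"number"}},"dr":{"type":"array","items":{"type":"number"}}}}},"gripper":{"type":"number"},"squeeze":{"type":"number"}},"required":["series"]}

```bash
mkdir -p pics; cat > h.py <<'E'
import numpy as np, cv2
from rig import robot, cams
from scipy.spatial.transform import Rotation as R
def ray(f,px):
    u=cv2.undistortPoints(np.array([[px]],float),np.array(f["mtx"]),np.array(f["dist"]))[0,0]
    P=np.array(f["pose"]); return P[:3,3],P[:3,:3]@np.array([u[0],u[1],1.])
def atz(f,px,z):
    o,d=ray(f,px); return o+d*(z-o[2])/d[2]
def atd(f,px):
    o,d=ray(f,px); c,r=np.round(px).astype(int); return o+d*float(f["depth"][r,c])
def proj(f,p):
    M=np.linalg.inv(np.array(f["pose"]));rv=cv2.Rodrigues(M[:3,:3])[0]
    return cv2.projectPoints(np.array(p,float).reshape(-1,1,3),rv,M[:3,3],np.array(f["mtx"]),np.array(f["dist"]))[0][:,0]
def save(f,n): cv2.imwrite("pics/"+n,cv2.cvtColor(f["pixels"],cv2.COLOR_RGB2BGR))
E
python3 - <<'E'
from h import *
np.set_printoptions(precision=4,suppress=True)
s=robot.state();print(s)
for n in("scene","top"):
    f=cams.grab_frame(n);save(f,n+"0.png");print(n,np.array(f["pose"]))
    for q in["key","key_head","other_key","keyhole","key_stand","lock_box"]:
        for r in cams.spot_point(q,f)[:2]:print(q,np.array(r["at"]),round(r["score"],2),atd(f,r["at"]), atz(f,r["at"],{"keyhole":.065,"key":.05,"other_key":.05,"key_head":.072}.get(q,0)))
E
```

```text
{'clock': 0.0, 'q': array([-1.2453,  0.3794,  1.7348, -0.    ,  1.0285, -0.0333]), 'qvel': array([-0.0008, -0.0017,  0.0003,  0.0001,  0.0009,  0.0006]), 'joint_efforts': array([  0.0048, -76.3713, -43.4371,   0.0652,   0.0424,  -0.0001]), 'position': array([ 0.2457, -0.6551,  0.2323]), 'orientation': array([ 0.984 ,  0.1784, -0.0001, -0.0006]), 'force': array([ 0.1755,  0.4757, -0.8668]), 'torque': array([ 0.0273, -0.0103, -0.0126]), 'grip_force': 0.0, 'width': 0.09119367515416847}
scene [[-0.6573 -0.4517  0.6032 -0.0556]
 [-0.7535  0.3785 -0.5376  0.5169]
 [ 0.0145 -0.8079 -0.5892  0.6477]
 [ 0.      0.      0.      1.    ]]
key [277.9 297. ] 0.7 [0.4642 0.1761 0.0585] [0.4717 0.1712 0.05  ]
key_head [244.1 314.3] 0.74 [0.4672 0.2509 0.0583] [0.455  0.2571 0.072 ]
key_head [277.1 290.5] 0.61 [0.4654 0.176  0.0746] [0.4678 0.1745 0.072 ]
other_key [240.  313.1] 0.67 [0.4702 0.2573 0.0632] [0.4821 0.2514 0.05  ]
keyhole [383.2 224.7] 0.7 [ 0.496  -0.1531  0.0663] [ 0.4972 -0.1546  0.065 ]
keyhole [349.5 285.6] 0.59 [0.4427 0.0031 0.0018] [0.3939 0.0533 0.065 ]
key_stand [264.3 319. ] 0.66 [0.4473 0.221  0.0417] [0.4819 0.2006 0.    ]
lock_box [294.9 231.4] 0.74 [ 0.6573 -0.0138  0.0227] [ 0.6832 -0.0331  0.    ]
lock_box [381.1 232.8] 0.73 [ 0.4761 -0.1246  0.0667] [ 0.5371 -0.1982  0.    ]
top [[-0.0284 -0.9908  0.1325  0.3479]
 [-0.9995  0.0303  0.0126 -0.0119]
 [-0.0165 -0.132  -0.9911  1.6313]
 [ 0.      0.      0.      1.    ]]
key [262.6 274. ] 0.48 [0.4624 0.171  0.0817] [0.4648 0.1747 0.05  ]
key_head [265.3 276.3] 0.55 [0.458  0.1672 0.0492] [0.4565 0.1646 0.072 ]
other_key [239.4 270.7] 0.55 [0.4734 0.236  0.0836] [0.4761 0.2414 0.05  ]
keyhole [375.6 261.5] 0.78 [ 0.4893 -0.1474  0.0685] [ 0.4896 -0.1477  0.065 ]
key_stand [254.8 272.4] 0.9 [0.4697 0.1966 0.0532] [0.4738 0.2037 0.    ]
lock_box [375.1 259.3] 0.96 [ 0.4977 -0.1481  0.0463] [ 0.5021 -0.1521  0.    ]
```

View pics/scene0.png

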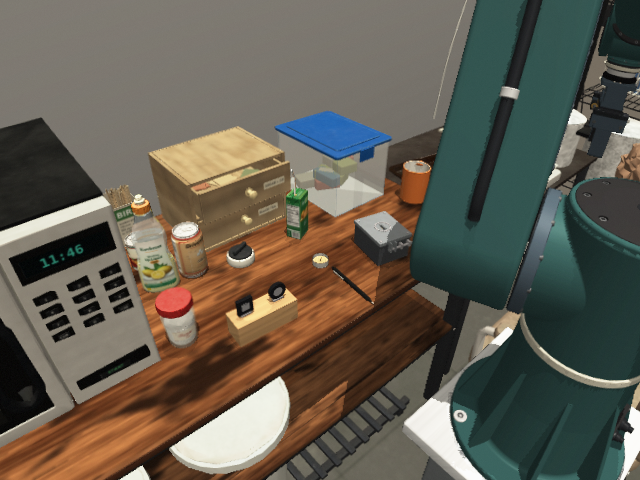

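View pics/top0.png

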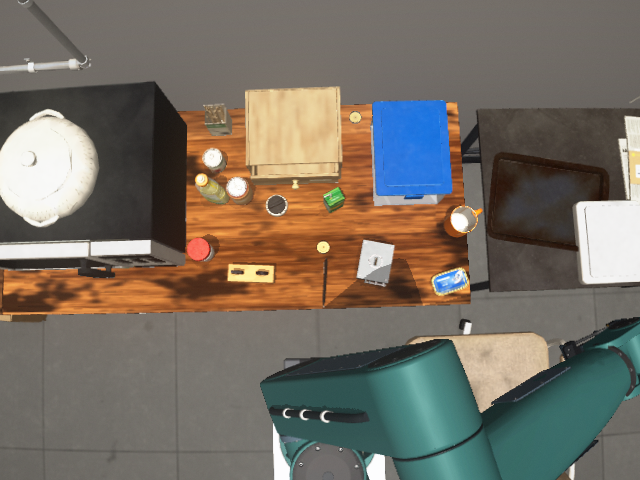

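The scene view shows the square head at (243,305) and the round head at (277,291), and the box keyhole is near (383,225). In the top view the stand is at (251,272) and the box at (375,262). I'm moving over the box first because it is on the way.

Request:
send_rows(
  series=[
    {"delta_pos": [24.5, -23.8, -3]},
    {"delta_pos": [24.5, -23.8, -3]},
    {"delta_pos": [24.5, -23.8, -3]},
    {"delta_pos": [24.5, -23.8, -3]},
    {"delta_pos": [24.5, -23.8, -3]},
    {"delta_pos": [24.5, -23.8, -3]},
    {"delta_pos": [24.5, -23.8, -3]},
    {"delta_pos": [24.5, -23.8, -3]},
    {"delta_pos": [24.5, -23.8, -3]},
    {"delta_pos": [24.5, -23.8, -3]},
    {"delta_pos": [24.5, -23.8, -3]},
    {"delta_pos": [24.5, -23.8, -3]},
  ],
)

```text
invalid input
```

Request:
send_rows(
  series=[
    {"delta_pos": [24.5, -23.8, 0], "dr": [0, 0, -0.12]},
    {"delta_pos": [0, 0, 0], "dr": [0, 0, -0.12]},
    {"delta_pos": [0, 0, 0], "dr": [0, 0, -0.12]},
    {"delta_pos": [0, 0, 0], "dr": [0, 0, -0.12]},
    {"delta_pos": [0, 0, 0], "dr": [0, 0, -0.12]},
    {"delta_pos": [0, 0, 0], "dr": [0, 0, -0.12]},
    {"delta_pos": [0, 0, 0], "dr": [0, 0, -0.12]},
    {"delta_pos": [0, 0, 0], "dr": [0, 0, -0.12]},
    {"delta_pos": [0, 0, 0], "dr": [0, 0, -0.12]},
    {"delta_pos": [0, 0, 0], "dr": [0, 0, -0.12]},
    {"delta_pos": [0, 0, 0]},
    {"delta_pos": [0, 0, 0]},
  ],
)

```text
invalid input
```

```bash
python3 - <<'E'
from h import *
np.set_printoptions(precision=4,suppress=True)
s=robot.state();print(s["clock"],s["q"],s["position"],R.from_quat(s["orientation"]).as_matrix())
f=cams.grab_frame("wrist");save(f,"wrist0.png");print(np.array(f["pose"]))
for q in["keyhole","lock_box","key_head","other_key"]:
    for r in cams.spot_point(q,f)[:2]:print(q,np.array(r["at"]),round(r["score"],2),atd(f,r["at"]),atz(f,r["at"],.065))
E
```

```text
0.7 [-1.2453  0.3789  1.7342 -0.      1.0285 -0.0333] [ 0.2458 -0.6554  0.2329] [[ 0.9363  0.3511 -0.    ]
 [ 0.3511 -0.9363  0.    ]
 [ 0.     -0.     -1.    ]]
[[ 0.3508 -0.9033 -0.247   0.3151]
 [-0.9365 -0.3384 -0.0923 -0.6305]
 [-0.0002  0.2637 -0.9646  0.3833]
 [ 0.      0.      0.      1.    ]]
```

View pics/wrist0.png

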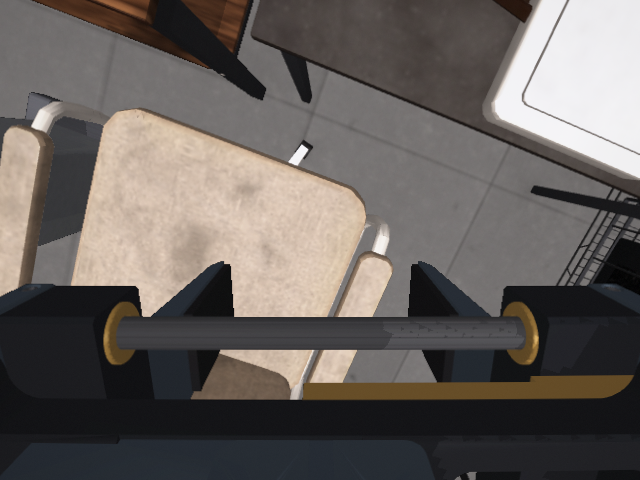

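This wrist view shows only the floor, the stool and the fingers at the bottom (y about 330), with no targets. The calls were refused, probably because every row needs both fields.

Request:
send_rows(
  series=[
    {"delta_pos": [24.5, -23.8, -3], "dr": [0, 0, 0]},
    {"delta_pos": [24.5, -23.8, -3], "dr": [0, 0, 0]},
    {"delta_pos": [24.5, -23.8, -3], "dr": [0, 0, 0]},
    {"delta_pos": [24.5, -23.8, -3], "dr": [0, 0, 0]},
    {"delta_pos": [24.5, -23.8, -3], "dr": [0, 0, 0]},
    {"delta_pos": [24.5, -23.8, -3], "dr": [0, 0, 0]},
    {"delta_pos": [24.5, -23.8, -3], "dr": [0, 0, 0]},
    {"delta_pos": [24.5, -23.8, -3], "dr": [0, 0, 0]},
    {"delta_pos": [24.5, -23.8, -3], "dr": [0, 0, 0]},
    {"delta_pos": [24.5, -23.8, -3], "dr": [0, 0, 0]},
    {"delta_pos": [24.5, -23.8, -3], "dr": [0, 0, 0]},
    {"delta_pos": [24.5, -23.8, -3], "dr": [0, 0, 0]},
  ],
)

```text
clock: 1.95
position: [0.4212, -0.2833, 0.2693]
orientation: [0.984, 0.178, 0.0, 0.0]
force: [0.7, -0.2, -0.7]
width: 0.0912
grip_force: 0.0
```

Request:
send_rows(
  series=[
    {"delta_pos": [20, -20, 0], "dr": [0, 0, -0.121]},
    {"delta_pos": [20, -10, 0], "dr": [0, 0, -0.121]},
    {"delta_pos": [20, 0, 0], "dr": [0, 0, -0.121]},
    {"delta_pos": [10, 0, 0], "dr": [0, 0, -0.121]},
    {"delta_pos": [10, 0, 0], "dr": [0, 0, -0.121]},
    {"delta_pos": [10, 0, 0], "dr": [0, 0, -0.121]},
    {"delta_pos": [0, 0, 0], "dr": [0, 0, -0.121]},
    {"delta_pos": [0, 0, 0], "dr": [0, 0, -0.121]},
    {"delta_pos": [0, 0, 0], "dr": [0, 0, -0.121]},
    {"delta_pos": [0, 0, 0], "dr": [0, 0, -0.121]},
    {"delta_pos": [0, 0, 0], "dr": [0, 0, 0]},
    {"delta_pos": [0, 0, 0], "dr": [0, 0, 0]},
  ],
)

```text
clock: 2.95
position: [0.482, -0.2074, 0.269]
orientation: [0.709, 0.705, 0.0, 0.0]
force: [0.4, -1.3, -0.2]
width: 0.0912
grip_force: 0.0
```

```bash
cat > look.py <<'E'
from h import *
import sys
np.set_printoptions(precision=4,suppress=True)
s=robot.state();r=R.from_quat(s["orientation"]).as_matrix();print(s["clock"],s["q"],s["position"],"phi",np.arctan2(r[1,0],r[0,0]))
f=cams.grab_frame("wrist");save(f,sys.argv[1]+".png")
import pickle;pickle.dump(f,open(sys.argv[1]+".pkl","wb"))
for q in sys.argv[2:]:
    z={"keyhole":.065,"lock_box":0,"key_head":.09,"key":.05,"other_key":.05}[q]
    for r in cams.spot_point(q,f)[:2]:print(q,np.array(r["at"]),round(r["score"],2),atd(f,r["at"]),atz(f,r["at"],z))
E
python3 look.py w1 keyhole lock_box
```

```text
2.95 [-0.4507  0.0541  2.0634 -0.      1.0239 -0.4448] [ 0.482  -0.2074  0.269 ] phi 1.5649626484277546
keyhole [332.7 158.7] 0.6 [ 0.4957 -0.1501  0.0029] [ 0.4937 -0.1477  0.065 ]
lock_box [329.8 157.9] 0.97 [ 0.4924 -0.1492  0.0022] [ 0.4924 -0.1493  0.    ]
```

View pics/w1.png

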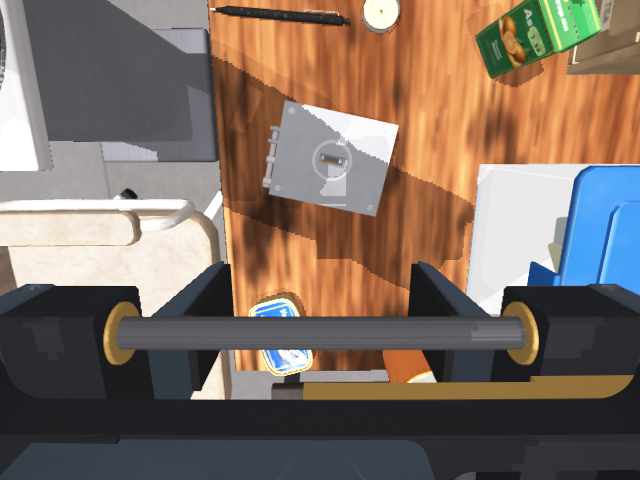

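The wrist view shows the box top with corners (286,100), (398,125), (376,216), (270,193), and the keyhole slot at (333,159). I'll fit the box top and slot from the depth data.

```bash
cat > box.py <<'E'
from h import *
import pickle,sys
np.set_printoptions(precision=4,suppress=True)
f=pickle.load(open(sys.argv[1],"rb"))
v,u=np.mgrid[0:480,0:640]
n=cv2.undistortPoints(np.stack([u,v],-1).reshape(-1,1,2).astype(float),np.array(f["mtx"]),np.array(f["dist"]))[:,0]
P=np.array(f["pose"]);d=f["depth"].reshape(-1,1)
W=(np.c_[n,np.ones(len(n))]*d)@P[:3,:3].T+P[:3,3]
Wz=(np.c_[n,np.ones(len(n))])@P[:3,:3].T;Wz=P[:3,3]+Wz*((.065-P[2,3])/Wz[:,2:])
near=np.hypot(*(Wz[:,:2]-[.494,-.148]).T)
top=(np.abs(W[:,2]-.065)<.006)&(near<.085)&(d[:,0]>0)
print("topz",np.median(W[top,2]),top.sum())
m=cv2.morphologyEx(top.reshape(480,640).astype(np.uint8),cv2.MORPH_OPEN,np.ones((9,9)))
m=m.ravel()>0
print("rect",cv2.minAreaRect((Wz[m,:2]*1000).astype(np.float32)))
sl=(near<.016)&(W[:,2]<.06)&(d[:,0]>0)
print("slot n",sl.sum(),"mean",Wz[sl].mean(0),cv2.minAreaRect((Wz[sl,:2]*1000).astype(np.float32)))
dk=(near<.016)&(f["pixels"].reshape(-1,3).mean(1)<70);print("dark",dk.sum(),Wz[dk].mean(0),cv2.minAreaRect((Wz[dk,:2]*1000).astype(np.float32)))
im=cv2.resize(f["pixels"][100:220,260:410][:,:,::-1],None,fx=5,fy=5,interpolation=cv2.INTER_NEAREST);cv2.imwrite("pics/boxcrop.png",im)
E
python3 box.py w1.pkl
```

```text
topz 0.06350766924403045 10643
rect ((492.3075866699219, -148.93826293945312), (89.87008666992188, 110.0978012084961), 77.72959899902344)
slot n 132 mean [ 0.4926 -0.149   0.065 ] ((492.43792724609375, -148.90206909179688), (5.860081672668457, 20.51995277404785), 77.40318298339844)
dark 0 [nan nan nan] ((0.0, 0.0), (0.0, 0.0), 0.0)box.py:18: RuntimeWarning: Mean of empty slice.
  dk=(near<.016)&(f["pixels"].reshape(-1,3).mean(1)<70);print("dark",dk.sum(),Wz[dk].mean(0),cv2.minAreaRect((Wz[dk,:2]*1000).astype(np.float32)))
  ret = um.true_divide(
```

Request:
send_rows(
  series=[
    {"delta_pos": [32, -2, 0], "dr": [0, 0, 0]},
    {"delta_pos": [32, -2, 0], "dr": [0, 0, 0]},
    {"delta_pos": [32, -2, 0], "dr": [0, 0, 0]},
    {"delta_pos": [32, -2, 0], "dr": [0, 0, 0]},
    {"delta_pos": [32, -2, 0], "dr": [0, 0, 0]},
    {"delta_pos": [32, -2, 0], "dr": [0, 0, 0]},
    {"delta_pos": [32, -2, 0], "dr": [0, 0, 0]},
    {"delta_pos": [32, -2, 0], "dr": [0, 0, 0]},
    {"delta_pos": [32, -2, 0], "dr": [0, 0, 0]},
    {"delta_pos": [32, -2, 0], "dr": [0, 0, 0]},
    {"delta_pos": [0, 0, 0], "dr": [0, 0, 0]},
    {"delta_pos": [0, 0, 0], "dr": [0, 0, 0]},
  ],
)

```text
clock: 4.1
position: [0.4624, 0.1138, 0.2689]
orientation: [0.708, 0.707, -0.0, 0.0]
force: [0.9, -0.6, -0.8]
width: 0.0912
grip_force: 0.0
```

```bash
python3 look.py w2 key key_head other_key
cat > stand.py <<'E'
from h import *
import pickle
np.set_printoptions(precision=4,suppress=True)
f=pickle.load(open("w2.pkl","rb"))
v,u=np.mgrid[0:480,0:640]
n=cv2.undistortPoints(np.stack([u,v],-1).reshape(-1,1,2).astype(float),np.array(f["mtx"]),np.array(f["dist"]))[:,0]
P=np.array(f["pose"]);d=f["depth"].reshape(-1,1)
W=(np.c_[n,np.ones(len(n))]*d)@P[:3,:3].T+P[:3,3]
ok=(d[:,0]>0)&(np.hypot(*(W[:,:2]-[.47,.2]).T)<.1)
t=ok&(abs(W[:,2]-.049)<.005);print("stand",np.median(W[t,2]),cv2.minAreaRect((W[t,:2]*1000).astype(np.float32)))
h=ok&(W[:,2]>.06)&(W[:,2]<.1)
c,l,st,ce=cv2.connectedComponentsWithStats(h.reshape(480,640).astype(np.uint8))
for i in range(1,c):
    if st[i,4]>60:
        p=W[l.ravel()==i];print(st[i],p.mean(0),p[:,2].max(),cv2.minAreaRect((p[:,:2]*1000).astype(np.float32)))
        q=p[p[:,2]>p[:,2].max()-.004];print("  crown",q.mean(0))
E
python3 stand.py
```

```text
4.1 [ 0.1924 -0.0332  2.1519 -0.      1.0229  0.1936] [0.4624 0.1138 0.2689] phi 1.5696752156001408
key [331.1  86.3] 0.39 [0.4712 0.2352 0.0893] [0.4723 0.241  0.05  ]
other_key [330.1  87.3] 0.65 [0.4704 0.2344 0.0892] [0.4713 0.2401 0.05  ]
stand 0.04851741547165833 ((470.3228759765625, 207.5130615234375), (130.06661987304688, 48.226253509521484), 86.33624267578125)
[327  58  12  44 412] [0.4724 0.2412 0.0868] 0.09091478998175528 ((472.5039367675781, 242.28790283203125), (31.432456970214844, 8.255385398864746), 86.32980346679688)
  crown [0.4726 0.2421 0.0883]
[322 141  11  38 346] [0.468  0.1735 0.0844] 0.09087557516869582 ((468.00775146484375, 172.9601287841797), (34.57052993774414, 8.18897533416748), 86.40826416015625)
  crown [0.4681 0.1729 0.088 ]
```

View pics/w2.png

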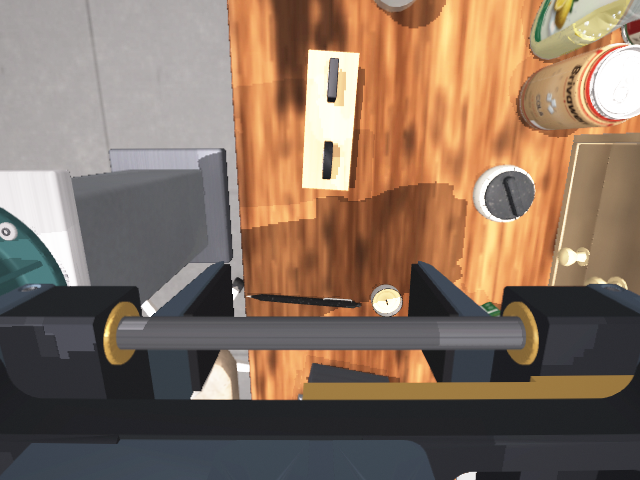

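Wrist view: the stand is at (331,120), the square key at (333,80) and the round, thinner-looking key at (327,160). The depth fit puts the round key at (0.468, 0.1727) with its width axis at 86.35°.

Request:
send_rows(
  series=[
    {"delta_pos": [29.4, 2.85, 0], "dr": [0, 0, 0]},
    {"delta_pos": [29.4, 2.85, 0], "dr": [0, 0, 0]},
    {"delta_pos": [0, 0, 25], "dr": [0, 0, 0.063]},
    {"delta_pos": [0, 0, 25], "dr": [0, 0, 0]},
    {"delta_pos": [0, 0, 25], "dr": [0, 0, 0]},
    {"delta_pos": [0, 0, 25], "dr": [0, 0, 0]},
    {"delta_pos": [0, 0, 25], "dr": [0, 0, 0]},
    {"delta_pos": [0, 0, 20], "dr": [0, 0, 0]},
    {"delta_pos": [0, 0, 0], "dr": [0, 0, 0]},
    {"delta_pos": [0, 0, 0], "dr": [0, 0, 0]},
  ],
)

```text
clock: 5.13
position: [0.4682, 0.1706, 0.1236]
orientation: [0.73, 0.683, -0.001, -0.0]
force: [-0.8, -0.9, -0.0]
width: 0.0912
grip_force: 0.0
```

```bash
python3 look.py w3
```

```text
5.1333 [ 0.3026  0.2375  2.1807 -0.      0.7254  0.3692] [0.4682 0.1706 0.1236] phi 1.5042657493098597
```

View pics/w3.png

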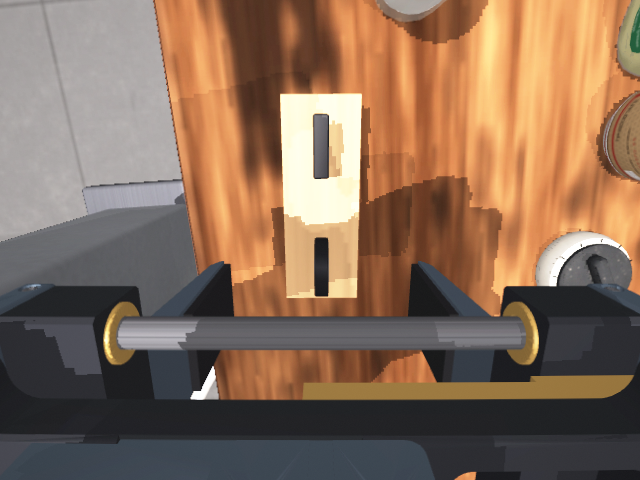

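The round key at (321,267) is centred between the fingers and the stand is parallel to the tool. I'll descend and grip.

Request:
send_rows(
  series=[
    {"delta_pos": [1, 0, 12], "dr": [0, 0, 0]},
    {"delta_pos": [1, 0, 12], "dr": [0, 0, 0]},
    {"delta_pos": [0, 0, 12], "dr": [0, 0, 0]},
    {"delta_pos": [0, 0, 11.5], "dr": [0, 0, 0]},
    {"delta_pos": [0, 0, 0], "dr": [0, 0, 0]},
    {"delta_pos": [0, 0, 0], "dr": [0, 0, 0]},
  ],
)

```text
clock: 5.68
position: [0.468, 0.1733, 0.0755]
orientation: [0.73, 0.684, -0.001, -0.0]
force: [0.4, -0.2, -0.0]
width: 0.0914
grip_force: 0.0
```

Request:
send_rows(
  series=[
    {"delta_pos": [0, 0, 0], "dr": [0, 0, 0]},
    {"delta_pos": [0, 0, 0], "dr": [0, 0, 0]},
    {"delta_pos": [0, 0, 0], "dr": [0, 0, 0]},
    {"delta_pos": [0, 0, 0], "dr": [0, 0, 0]},
    {"delta_pos": [0, 0, 0], "dr": [0, 0, 0]},
    {"delta_pos": [0, 0, 0], "dr": [0, 0, 0]},
    {"delta_pos": [0, 0, 0], "dr": [0, 0, 0]},
    {"delta_pos": [0, 0, 0], "dr": [0, 0, 0]},
    {"delta_pos": [0, 0, 0], "dr": [0, 0, 0]},
    {"delta_pos": [0, 0, 0], "dr": [0, 0, 0]},
  ],
  gripper=0,
  squeeze=50,
)

```text
clock: 6.52
position: [0.4686, 0.1735, 0.0764]
orientation: [0.73, 0.684, 0.0, -0.0]
force: [-0.4, 1.1, -0.4]
width: 0.0275
grip_force: 0.0
```

Request:
send_rows(
  series=[
    {"delta_pos": [0, 0, 0], "dr": [0, 0, 0]},
    {"delta_pos": [0, 0, 0], "dr": [0, 0, 0]},
    {"delta_pos": [0, 0, 0], "dr": [0, 0, 0]},
    {"delta_pos": [0, 0, 0], "dr": [0, 0, 0]},
    {"delta_pos": [0, 0, 0], "dr": [0, 0, 0]},
    {"delta_pos": [0, 0, 0], "dr": [0, 0, 0]},
  ],
)

```text
clock: 7.02
position: [0.4686, 0.1735, 0.0764]
orientation: [0.73, 0.684, -0.0, -0.0]
force: [0.2, 0.5, 0.0]
width: 0.0076
grip_force: 50.0
```

Request:
send_rows(
  series=[
    {"delta_pos": [0, 0, -5], "dr": [0, 0, 0]},
    {"delta_pos": [0, 0, -15], "dr": [0, 0, 0]},
    {"delta_pos": [0, 0, -20], "dr": [0, 0, 0]},
    {"delta_pos": [0, 0, -20], "dr": [0, 0, 0]},
    {"delta_pos": [0, 0, -20], "dr": [0, 0, 0]},
    {"delta_pos": [0, 0, -20], "dr": [0, 0, 0]},
    {"delta_pos": [0, 0, -20], "dr": [0, 0, 0]},
    {"delta_pos": [0, 0, -20], "dr": [0, 0, 0]},
    {"delta_pos": [0, 0, 0], "dr": [0, 0, 0]},
  ],
)

```text
clock: 7.77
position: [0.4702, 0.174, 0.2203]
orientation: [0.73, 0.684, 0.002, 0.001]
force: [1.5, -0.2, 0.2]
width: 0.0075
grip_force: 50.0
```

Request:
send_rows(
  series=[
    {"delta_pos": [-27, 1, 0], "dr": [0, 0, 0]},
    {"delta_pos": [-27, 1, 0], "dr": [0, 0, 0]},
    {"delta_pos": [-27, 1, 0], "dr": [0, 0, 0]},
    {"delta_pos": [-27, 1, 0], "dr": [0, 0, 0]},
    {"delta_pos": [-27, 1, 0], "dr": [0, 0, 0]},
    {"delta_pos": [-27, 1, 0], "dr": [0, 0, 0]},
    {"delta_pos": [-27, 1, 0], "dr": [0, 0, 0]},
    {"delta_pos": [-27, 1, 0], "dr": [0, 0, 0]},
    {"delta_pos": [-27, 1, 0], "dr": [0, 0, 0]},
    {"delta_pos": [-27, 1, 0], "dr": [0, 0, 0]},
    {"delta_pos": [-27, 1, 0], "dr": [0, 0, 0]},
    {"delta_pos": [-25, 1, 0], "dr": [0, 0, 0]},
  ],
)

```text
clock: 8.77
position: [0.4591, -0.15, 0.2161]
orientation: [0.73, 0.684, -0.0, -0.0]
force: [1.3, -0.4, -0.6]
width: 0.0078
grip_force: 50.0
```

Request:
send_rows(
  series=[
    {"delta_pos": [0, 0, 0], "dr": [0, 0, -0.1185]},
    {"delta_pos": [0, 0, 0], "dr": [0, 0, -0.1185]},
    {"delta_pos": [0, 0, 0], "dr": [0, 0, -0.1185]},
    {"delta_pos": [0, 0, 0], "dr": [0, 0, -0.1185]},
    {"delta_pos": [0, 0, 0], "dr": [0, 0, -0.1185]},
    {"delta_pos": [0, 0, 0], "dr": [0, 0, -0.1185]},
    {"delta_pos": [0, 0, 0], "dr": [0, 0, -0.1185]},
    {"delta_pos": [0, 0, 0], "dr": [0, 0, -0.1185]},
    {"delta_pos": [0, 0, 0], "dr": [0, 0, -0.1185]},
    {"delta_pos": [0, 0, 0], "dr": [0, 0, -0.1185]},
    {"delta_pos": [0, 0, 0], "dr": [0, 0, -0.1185]},
    {"delta_pos": [0, 0, 0], "dr": [0, 0, -0.1185]},
  ],
)

```text
clock: 9.77
position: [0.4593, -0.1485, 0.216]
orientation: [0.104, 0.995, 0.0, -0.0]
force: [-0.0, -0.6, -0.6]
width: 0.0082
grip_force: 50.0
```

Request:
send_rows(
  series=[
    {"delta_pos": [0, 0, 0], "dr": [0, 0, 0]},
    {"delta_pos": [0, 0, 0], "dr": [0, 0, 0]},
    {"delta_pos": [0, 0, 0], "dr": [0, 0, 0]},
  ],
)

```text
clock: 10.02
position: [0.4595, -0.1485, 0.2162]
orientation: [0.109, 0.994, 0.0, -0.0]
force: [0.2, 0.2, -0.8]
width: 0.0075
grip_force: 50.0
```

```bash
python3 look.py w4 keyhole lock_box; sed -i 's/^dk.*//' box.py; python3 box.py w4.pkl
```

```text
10.0167 [-0.361   0.0544  2.1744  0.      0.9131 -1.7139] [ 0.4595 -0.1485  0.2162] phi 2.923732693164857
keyhole [326.9 267.9] 0.9 [ 0.4431 -0.143   0.2056] [ 0.4919 -0.1512  0.065 ]
lock_box [327.5 250.2] 0.81 [ 0.4763 -0.1472  0.0638] [ 0.495  -0.1501  0.    ]
lock_box [320.8 286.9] 0.3 [ 0.4459 -0.1466  0.2209] [ 0.5347 -0.1663  0.    ]
topz 0.06347146581845681 6701
rect ((473.501708984375, -145.24172973632812), (89.52381896972656, 71.35374450683594), 77.50390625)
slot n 68 mean [ 0.4855 -0.1482  0.065 ] ((486.4693298339844, -148.1016082763672), (5.342245101928711, 10.298491477966309), 77.72305297851562)
```

View pics/w4.png

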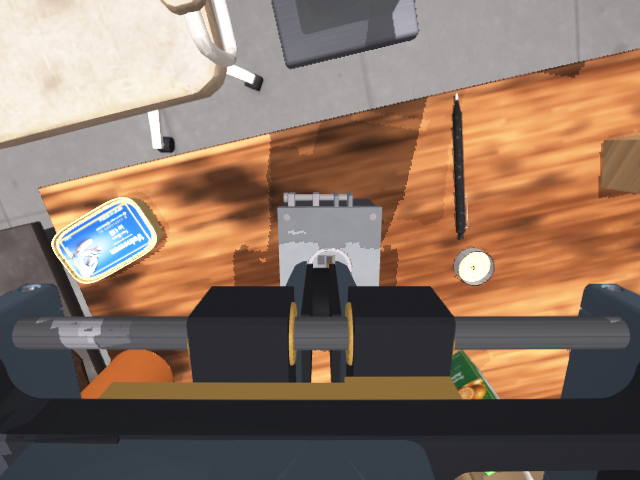

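The wrist view shows the held key over the slot (321,262), the box at (330,240) and the pads gripping the head. The slot's cross position agrees within 0.5 mm between the two views. I'm aligning and lowering to just above the mouth.

Request:
send_rows(
  series=[
    {"delta_pos": [-10.4, 2.2, 0], "dr": [0, 0, 0]},
    {"delta_pos": [-10.4, 2.2, 0], "dr": [0, 0, 0]},
    {"delta_pos": [-10.4, 2.2, 0], "dr": [0, 0, 0]},
    {"delta_pos": [0, 0, 20], "dr": [0, 0, 0]},
    {"delta_pos": [0, 0, 20], "dr": [0, 0, 0]},
    {"delta_pos": [0, 0, 20], "dr": [0, 0, 0]},
    {"delta_pos": [0, 0, 10], "dr": [0, 0, 0]},
    {"delta_pos": [0, 0, 0], "dr": [0, 0, 0]},
    {"delta_pos": [0, 0, 0], "dr": [0, 0, 0]},
    {"delta_pos": [0, 0, 0], "dr": [0, 0, 0]},
  ],
)

```text
clock: 11.0
position: [0.4924, -0.149, 0.1474]
orientation: [0.107, 0.994, -0.0, 0.001]
force: [0.3, 0.3, -0.1]
width: 0.0078
grip_force: 50.0
```

```bash
cat > st.py <<'E'
from h import *
np.set_printoptions(precision=4,suppress=True)
s=robot.state();r=R.from_quat(s["orientation"]).as_matrix();T=np.array([.4915,-.1489,.091])
print(s["clock"],"q6",s["q"][5],"pos",s["position"],"phi",np.arctan2(r[1,0],r[0,0]),"to home (tool mm)",r.T@(T-s["position"])*1000,"F tool",r.T@s["force"],"T",s["torque"],s["grip_force"])
E
python3 st.py
```

```text
11.0 q6 -1.6961612714987595 pos [ 0.4924 -0.149   0.1474] phi 2.927806462433005 to home (tool mm) [ 0.9444 -0.0947 56.3583] F tool [-0.2236  0.3801  0.0747] T [ 0.0917 -0.1381  0.0117] 49.99995410442352
```

Request:
send_rows(
  series=[
    {"delta_pos": [0.7, 0, 6], "dr": [0, 0, 0]},
    {"delta_pos": [0, 0, 6], "dr": [0, 0, 0]},
    {"delta_pos": [0, 0, 6], "dr": [0, 0, 0]},
    {"delta_pos": [0, 0, 6], "dr": [0, 0, 0]},
    {"delta_pos": [0, 0, 5], "dr": [0, 0, 0]},
    {"delta_pos": [0, 0, 5], "dr": [0, 0, 0]},
    {"delta_pos": [0, 0, 4], "dr": [0, 0, 0]},
    {"delta_pos": [0, 0, 4], "dr": [0, 0, 0]},
    {"delta_pos": [0, 0, 0], "dr": [0, 0, 0]},
    {"delta_pos": [0, 0, 0], "dr": [0, 0, 0]},
  ],
)

```text
clock: 11.83
position: [0.4914, -0.1488, 0.1042]
orientation: [0.107, 0.994, -0.0, 0.001]
force: [6.3, 0.3, -4.0]
width: 0.0077
grip_force: 50.0
```

```bash
python3 st.py
```

```text
11.8333 q6 -1.6964707893982156 pos [ 0.4914 -0.1488  0.1042] phi 2.9276770279449957 to home (tool mm) [-0.0628 -0.1028 13.1891] F tool [-6.0866  1.5964  3.9696] T [ 0.0784 -1.6028  0.0111] 49.998770356178284
```

Request:
send_rows(
  series=[
    {"delta_pos": [-0.8, 0, 0], "dr": [0, 0, 0]},
    {"delta_pos": [0, 0, 0], "dr": [0, 0, 0]},
  ],
)

```text
clock: 12.0
position: [0.4917, -0.1488, 0.1042]
orientation: [0.107, 0.994, 0.0, -0.0]
force: [3.3, 0.4, -2.3]
width: 0.0079
grip_force: 50.0
```

Request:
send_rows(
  series=[
    {"delta_pos": [-0.8, 0, 0], "dr": [0, 0, 0]},
    {"delta_pos": [0, 0, 0], "dr": [0, 0, 0]},
  ],
)

```text
clock: 12.17
position: [0.4921, -0.1489, 0.1042]
orientation: [0.107, 0.994, 0.0, -0.0]
force: [1.7, 0.3, 0.1]
width: 0.0075
grip_force: 50.0
```

Request:
send_rows(
  series=[
    {"delta_pos": [-0.8, 0, 0], "dr": [0, 0, 0]},
    {"delta_pos": [0, 0, 0], "dr": [0, 0, 0]},
  ],
)

```text
clock: 12.33
position: [0.4929, -0.1491, 0.1043]
orientation: [0.107, 0.994, 0.0, -0.0]
force: [0.6, 0.3, -1.3]
width: 0.0077
grip_force: 50.0
```

Request:
send_rows(
  series=[
    {"delta_pos": [-0.5, 0, 2], "dr": [0, 0, 0]},
    {"delta_pos": [0, 0, 2], "dr": [0, 0, 0]},
    {"delta_pos": [0, 0, 0], "dr": [0, 0, 0]},
  ],
)

```text
clock: 12.58
position: [0.4933, -0.149, 0.1002]
orientation: [0.107, 0.994, 0.0, -0.0]
force: [-1.6, 2.7, -1.2]
width: 0.0077
grip_force: 50.0
```

Request:
send_rows(
  series=[
    {"delta_pos": [-1.2, 0, 0], "dr": [0, 0, 0]},
    {"delta_pos": [-1.2, 0, 0], "dr": [0, 0, 0]},
    {"delta_pos": [0, 0, 0], "dr": [0, 0, 0]},
  ],
)

```text
clock: 12.83
position: [0.4949, -0.1493, 0.0998]
orientation: [0.107, 0.994, 0.0, -0.002]
force: [-4.6, 3.3, 1.3]
width: 0.0076
grip_force: 50.0
```

Request:
send_rows(
  series=[
    {"delta_pos": [1.2, 0, 0], "dr": [0, 0, 0]},
    {"delta_pos": [1.2, 0, 0], "dr": [0, 0, 0]},
    {"delta_pos": [1.2, 0, 0], "dr": [0, 0, 0]},
    {"delta_pos": [1.2, 0, 0], "dr": [0, 0, 0]},
    {"delta_pos": [0, 0, 0], "dr": [0, 0, 0]},
  ],
)

```text
clock: 13.25
position: [0.4919, -0.1488, 0.1007]
orientation: [0.107, 0.994, -0.0, 0.001]
force: [4.6, 3.0, -2.0]
width: 0.0079
grip_force: 50.0
```

Request:
send_rows(
  series=[
    {"delta_pos": [-1.2, 0, 0], "dr": [0, 0, 0]},
    {"delta_pos": [-1.2, 0, 0], "dr": [0, 0, 0]},
    {"delta_pos": [0, 0, 0], "dr": [0, 0, 0]},
  ],
)

```text
clock: 13.5
position: [0.4934, -0.1491, 0.1003]
orientation: [0.107, 0.994, 0.0, -0.0]
force: [0.4, 4.7, -1.1]
width: 0.0076
grip_force: 50.0
```

Request:
send_rows(
  series=[
    {"delta_pos": [0, 0.6, 1.5], "dr": [0, 0, 0]},
    {"delta_pos": [0, 0, 1.5], "dr": [0, 0, 0]},
    {"delta_pos": [0, 0, 0], "dr": [0, 0, 0]},
  ],
)

```text
clock: 13.75
position: [0.4938, -0.1488, 0.0972]
orientation: [0.107, 0.994, -0.0, 0.0]
force: [-0.1, 1.1, -1.2]
width: 0.0077
grip_force: 50.0
```

Request:
send_rows(
  series=[
    {"delta_pos": [-1.2, 0, 0], "dr": [0, 0, 0]},
    {"delta_pos": [-1.2, 0, 0], "dr": [0, 0, 0]},
    {"delta_pos": [0, 0, 0], "dr": [0, 0, 0]},
  ],
)

```text
clock: 14.0
position: [0.495, -0.149, 0.097]
orientation: [0.107, 0.994, 0.0, -0.002]
force: [-6.6, 0.8, 2.6]
width: 0.008
grip_force: 50.0
```

Request:
send_rows(
  series=[
    {"delta_pos": [1.2, 0, 0], "dr": [0, 0, 0]},
    {"delta_pos": [1.2, 0, 0], "dr": [0, 0, 0]},
    {"delta_pos": [1.2, 0, 0], "dr": [0, 0, 0]},
    {"delta_pos": [1.2, 0, 0], "dr": [0, 0, 0]},
    {"delta_pos": [0, 0, 0], "dr": [0, 0, 0]},
  ],
)

```text
clock: 14.42
position: [0.492, -0.1484, 0.0977]
orientation: [0.107, 0.994, -0.0, 0.001]
force: [2.5, -1.0, -2.0]
width: 0.0076
grip_force: 50.0
```

Request:
send_rows(
  series=[
    {"delta_pos": [-1.2, 0, 0], "dr": [0, 0, 0]},
    {"delta_pos": [-1.2, 0, 0], "dr": [0, 0, 0]},
    {"delta_pos": [0, 0, 0], "dr": [0, 0, 0]},
  ],
)

```text
clock: 14.67
position: [0.494, -0.1487, 0.0974]
orientation: [0.107, 0.994, 0.0, -0.0]
force: [-0.4, -0.5, -0.3]
width: 0.0075
grip_force: 50.0
```

```bash
python3 st.py
```

```text
14.6667 q6 -1.6946222978023764 pos [ 0.494  -0.1487  0.0974] phi 2.9278210863330405 to home (tool mm) [ 2.3566 -0.7161  6.4395] F tool [ 0.3261 -0.5754  0.3139] T [ 0.0893 -0.0514 -0.0273] 49.99987006187439
```

Request:
send_rows(
  series=[
    {"delta_pos": [0, 0, 1.5], "dr": [0, 0, 0]},
    {"delta_pos": [-1.2, 0, 1], "dr": [0, 0, 0]},
    {"delta_pos": [-1, 0, 0], "dr": [0, 0, 0]},
    {"delta_pos": [0, 0, 0], "dr": [0, 0, 0]},
    {"delta_pos": [1.1, 0, 0], "dr": [0, 0, 0]},
    {"delta_pos": [1.1, 0, 0], "dr": [0, 0, 0]},
    {"delta_pos": [1.2, 0, 0], "dr": [0, 0, 0]},
    {"delta_pos": [1.2, 0, 0], "dr": [0, 0, 0]},
    {"delta_pos": [0, 0, 0], "dr": [0, 0, 0]},
  ],
)

```text
clock: 15.42
position: [0.492, -0.1483, 0.0952]
orientation: [0.107, 0.994, -0.0, 0.001]
force: [4.0, -1.4, -2.4]
width: 0.0081
grip_force: 50.0
```

Request:
send_rows(
  series=[
    {"delta_pos": [-1.2, 0, 0], "dr": [0, 0, 0]},
    {"delta_pos": [-1.0, 0, 1], "dr": [0, 0, 0]},
    {"delta_pos": [0, 0, 1], "dr": [0, 0, 0]},
    {"delta_pos": [0, 0, 0], "dr": [0, 0, 0]},
  ],
)

```text
clock: 15.75
position: [0.4933, -0.1485, 0.0926]
orientation: [0.107, 0.994, 0.0, -0.0]
force: [1.2, 0.9, 0.2]
width: 0.0076
grip_force: 50.0
```

Request:
send_rows(
  series=[
    {"delta_pos": [0, 0, 1], "dr": [0, 0, 0]},
    {"delta_pos": [0, 0, 1], "dr": [0, 0, 0]},
    {"delta_pos": [0, 0, 0], "dr": [0, 0, 0]},
  ],
)

```text
clock: 16.0
position: [0.4935, -0.1486, 0.0913]
orientation: [0.107, 0.994, 0.0, -0.0]
force: [-4.1, 1.1, 13.3]
width: 0.0078
grip_force: 50.0
```

```bash
python3 st.py
```

```text
16.0 q6 -1.694716744406856 pos [ 0.4935 -0.1486  0.0913] phi 2.927853618896715 to home (tool mm) [ 1.9082 -0.7144  0.2911] F tool [  4.218    0.2451 -13.3221] T [ 0.3942  0.7527 -0.011 ] 50.00337839126587
```

The key is home, with 13 N on the shoulder. Next I turn it clockwise.

Request:
send_rows(
  series=[
    {"delta_pos": [0, 0, 0], "dr": [0, 0, 0.1]},
    {"delta_pos": [0, 0, 0], "dr": [0, 0, 0.1]},
    {"delta_pos": [0, 0, 0], "dr": [0, 0, 0.1]},
    {"delta_pos": [0, 0, 0], "dr": [0, 0, 0.1]},
    {"delta_pos": [0, 0, 0], "dr": [0, 0, 0.1]},
    {"delta_pos": [0, 0, 0], "dr": [0, 0, 0.1]},
    {"delta_pos": [0, 0, 0], "dr": [0, 0, 0.1]},
    {"delta_pos": [0, 0, 0], "dr": [0, 0, 0]},
  ],
)

```text
clock: 16.67
position: [0.4938, -0.1487, 0.0914]
orientation: [0.444, 0.896, -0.0, 0.0]
force: [-3.3, 0.8, 10.7]
width: 0.0077
grip_force: 50.0
```

```bash
python3 st.py
```

```text
16.6667 q6 -0.988234922635218 pos [ 0.4938 -0.1487  0.0914] phi 2.221446652887062 to home (tool mm) [ 1.2303 -1.9612  0.3866] F tool [  2.6056  -2.1484 -10.7022] T [0.1724 0.3633 0.0394] 50.00418663024902
```

Request:
send_rows(
  series=[
    {"delta_pos": [0, 0, 0], "dr": [0, 0, 0.1]},
    {"delta_pos": [0, 0, 0], "dr": [0, 0, 0.1]},
    {"delta_pos": [0, 0, 0], "dr": [0, 0, 0.1]},
    {"delta_pos": [0, 0, 0], "dr": [0, 0, 0.1]},
    {"delta_pos": [0, 0, 0], "dr": [0, 0, 0.1]},
    {"delta_pos": [0, 0, 0], "dr": [0, 0, 0.1]},
    {"delta_pos": [0, 0, 0], "dr": [0, 0, 0.1]},
    {"delta_pos": [0, 0, 0], "dr": [0, 0, 0.1]},
    {"delta_pos": [0, 0, 0], "dr": [0, 0, 0.1]},
    {"delta_pos": [0, 0, 0], "dr": [0, 0, 0]},
    {"delta_pos": [0, 0, 0], "dr": [0, 0, 0]},
    {"delta_pos": [0, 0, 0], "dr": [0, 0, 0]},
  ],
)

```text
clock: 17.67
position: [0.4933, -0.1488, 0.0914]
orientation: [0.787, 0.616, -0.0, -0.0]
force: [-6.4, -2.5, 13.4]
width: 0.0075
grip_force: 50.0
```

```bash
python3 st.py; python3 - <<'E'
from h import *
f=cams.grab_frame("scene");save(f,"s.png")
im=cv2.resize(f["pixels"][190:280,330:450][:,:,::-1],None,fx=6,fy=6,interpolation=cv2.INTER_CUBIC);cv2.imwrite("pics/scrop.png",im)
E
```

```text
17.6667 q6 -0.09468007540861297 pos [ 0.4933 -0.1488  0.0914] phi 1.3281134077073289 to home (tool mm) [-0.5286 -1.7422  0.3662] F tool [ -3.9446  -5.5957 -13.3951] T [-0.3541  1.3038  0.0557] 50.00706911087036
```

View pics/scrop.png

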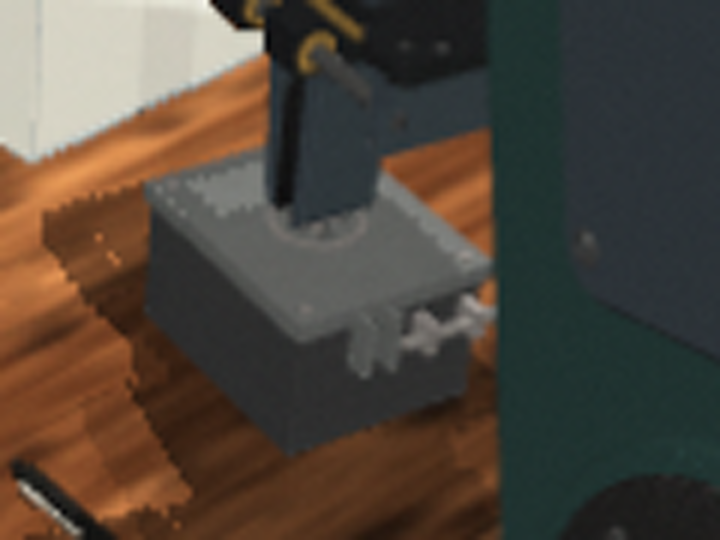

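The crop shows the fingers down on the box, turned a quarter, with the bolt end at (405,335) pulled back from the staple at (375,345). I'll add a little margin, settle, and hand in.

Request:
send_rows(
  series=[
    {"delta_pos": [0, 0, 0.3], "dr": [0, 0, 0.03]},
    {"delta_pos": [0, 0, 0], "dr": [0, 0, 0]},
    {"delta_pos": [0, 0, 0], "dr": [0, 0, 0]},
    {"delta_pos": [0, 0, 0], "dr": [0, 0, 0]},
    {"delta_pos": [0, 0, 0], "dr": [0, 0, 0]},
    {"delta_pos": [0, 0, 0], "dr": [0, 0, 0]},
    {"delta_pos": [0, 0, 0], "dr": [0, 0, 0]},
    {"delta_pos": [0, 0, 0], "dr": [0, 0, 0]},
  ],
)

```text
clock: 18.38
position: [0.4934, -0.1488, 0.0913]
orientation: [0.797, 0.604, -0.0, -0.0]
force: [-8.2, -2.2, 19.9]
width: 0.0077
grip_force: 50.0
```

```bash
python3 st.py; python3 -c "
from rig import robot
print(robot.sign_off())"
```

```text
18.3833 q6 -0.06481579225456607 pos [ 0.4934 -0.1488  0.0913] phi 1.2982754807187633 to home (tool mm) [-0.5532 -1.7751  0.3247] F tool [ -4.3291  -7.3057 -19.8676] T [-0.1965  1.7293  0.1567] 50.006314516067505
the job is handed in; nothing more can be done
None
```

I handed the job in at 18.4 s with the round-headed key fully home, the gripper turned about 1.63 rad clockwise, and the key still held at 50 N. The last picture showed the bolt pulled back from the staple; sign-off returned no verdict, and I had no direct reading of the plug or bolt.

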